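Load the tube into the tacking fixture

ROBOT

A 7-joint arm with a two-finger parallel gripper is mounted at the origin on the work surface. World frame = base frame: x ahead of the robot, y to its left, z up, the work surface at z = 0. Lengths are in mm, angles in rad, forces in N, time in s.
With the tool pointing down it reaches from about 425 to 800 mm from the base axis. Payload 8.3 kg.
Tool frame: the origin (TCP) lies on the centre line of the jaws, within the pads' length; the fingertips stand 14 mm ahead of it and the grasp point (between the pads) lies 5 mm behind it; z points along the fingers, y is the line along which they close (so a half turn about z gives the same grasp; the last joint's range is limited). The gripper opens to 85 mm and grips with 20 to 120 N. Pads are 22 mm wide; open, the fingers measure 114 mm over their backs; the gripper's body (76 mm by 85 mm) begins 54 mm behind the grasp point. The pads swing forward as they close: fully open they stand 13 mm farther back than shut.
Start: joints at [1.127, 0.383, 0.016, 1.37, -0.006, 1.388, -0.046], TCP at [232.324, -580.198, 245.279] pointing down, gripper open.
Joint ranges: [-2.95, 2.95], [-0.25, 2.06], [-1.52, 1.56], [0.18, 2.33], [-1.44, 4.58], [0.02, 2.06], [-3.01, 3.01]. Speed limits (rad/s): [2.39, 2.39, 3.01, 3.01, 3.14, 3.14, 3.14].

INTERFACE

Orientations are given as [roll, pitch, yaw] about the fixed x, y, z axes, in that order (R = Rz(yaw) Ry(pitch) Rx(roll)).
In Python, from rig import manip, jaws, cams, ticket gives the robot as it stands. Calls block until the motion is done:
- manip.move_pose(position, orientation): joint-space move of the TCP to a pose.
- manip.movel(position, speed=150, rotation=None, contact_N=None): straight line of the TCP; rotation=None keeps the orientation; speed is the mean speed in mm/s. With contact_N (N) it stops when the force on the tool has changed by that much, and returns True; else False.
- manip.movej(angles): joint-space move.
- jaws.set_gripper(opening): finger opening in mm; the grip force is fixed at half the most; returns when the fingers have stopped.
- manip.dwell(seconds).
- manip.ik(position, orientation): joint angles nearest the present ones, or None.
- manip.get_state(): the state.
- cams.snapshot(name): name is "scene" or "top" or "wrist"; returns a dict with "img" (400x640x3 uint8, red, green, blue), "depth" (400x640 float32, mm along the optical axis (not along the pixel's ray), 0 where there is no reading), "mtx" (3x3 intrinsics, pixels), "world_from_camera" (4x4, takes a point from camera to world coordinates). Camera axes: x right, y down, z forward; pixel columns grow to the right and rows downward; lengths in mm; the calibration is good to about 2 mm. A picture is of the moment at which its call begins.
A pose or a line that the arm cannot do raises manip.MotionError and nothing moves.
- ticket.sign_off(): hands the job in; it is judged then, once.
The state is a dict: "clock": time; "q": joint angles; "joint_vel": joint speeds; "joint_efforts": joint torques, N m; "tcp_pos": TCP position; "ee_rot": TCP orientation; "ft_force": force on the tool from outside, world axes, zero at the start; "wrist_torque": the same for the moment, N m; "grip_width": finger opening in mm; "gripper_force": force on a finger pad.
Only numpy, scipy, OpenCV 4.12 (cv2) and the standard library are available. Lean on these libraries where they do the work, as an engineer would, in place of code of your own. Each camera call takes 0.05 s, during which the arm holds its last target. There are 200 camera calls.

TASK

Take the bright tube from the yellow rack and snap it down sideways, from above, into the two brass spring clips of the blue tacking fixture, fully home in both and still short of the red sprung stop. Then slide it along in the clips towards the stop until the red plunger is pressed in flush with its block, and let go. Press and push gently, no harder than the clips and the stop call for, and leave the other loose things where they lie.

Things in the scene. Friction and masses are not known exactly. Their poses are not given: they have to be found in the camera images.
- tube: the bright metal tube, 25 mm diameter, 150 mm long, 0.13 to 0.25 kg, its ends alike; origin at its middle on its axis, its x along the axis. It starts lying level in one of the rack's two places, axis 50 mm above the table; the V posts under it leave 78 mm free, 39 mm either side of the rack's middle
- rack: the rack: plywood base 120 x 190 mm, 10 mm thick, with two V places 100 mm apart on four yellow posts 52 mm high; fixed, origin under its centre, x along the tubes in it
- fixture: the fixture: blue base 250 (x) x 90 (y) x 12 mm, bolted down, origin under its centre, x along the tube to be loaded. At its +x end stands the steel stop block, 44 mm wide, 68 mm tall, clamped anew for each job and not measured: its face lies anywhere from 69 to 83 mm from the fixture's origin along x
- seat (a point): on the fixture, midway between the clips: the axis of a seated tube runs through it along the fixture's x, 52 mm above the table. A tube set down with its middle 14 to 20 mm to the -x side of it clears the plunger in every case
- clip_near (a point): on the seat line at the middle of the clip at x = -45 mm of the fixture. Each clip is brass, 16 mm long along x, mouth upward, flared lips 71 mm above the table at the top; 74 mm are free between the two clips. A press of about 10 to 25 N on the tube opens both; the force falls as it snaps past the lips, then climbs at the seat
- clip_far (a point): on the seat line at the middle of the clip at x = +45 mm, like the other. A tube pressed down much nearer to one clip may seat only there. The thin tube and its fixture bear 50 N, all contacts added up: a seated tube makes about 15 to 20 N by itself, so 25 N of pressing down or 15 N along is safe, but not both; an arm that sags while it pushes must be eased up
- plunger (a joint): the red disc, 23 mm wide, at tube height, standing out 5 mm from the stop block towards -x: 0 = free, 0.005 m = flush, the tube then bearing on the block. Its spring pushes with 0.5 N free, 1.75 N flush. Sliding a seated tube takes some 4 to 7 N if it is not also pressed down; that drag holds it when let go; the force climbs where it meets the block, where 6 N more is plenty
- pipe: a dark mill-scale pipe, 34 mm diameter, 150 mm long, lying in the rack's other place; origin at its middle, x along it
- brush: a loose brush on the robot's right
- spray_can: a yellow upright can, 66 mm wide, 100 mm tall, origin under it
- paste_jar: a squat jar, 72 mm wide, 70 mm tall, origin under it
- magnet: a red L-shaped welding magnet, 16 mm thick, origin under it
There are look-alikes about, which are no part of the job. Several things have the shape of the tube; the one meant has the colours described above.

How it is judged (in metres and radians):
On the way, in this order (a step that is already met when the one before it is completed fails the run):
1. the tube is brought along and over the mouths of both clips (z of tube in the frame of seat between 0.008 and 0.04 m and y of tube in the frame of seat between -0.008 and 0.008 m and x of tube in the frame of seat between -0.03 and 0.02 m and angle between the x axis of tube and the x axis of fixture, either way round below 0.15 rad), for 0.05 s.
2. the tube is snapped fully down in both clips, the plunger still free (z of tube in the frame of seat between -0.0025 and 0.002 m and y of tube in the frame of seat between -0.0025 and 0.0025 m and x of tube in the frame of seat between -0.03 and 0.015 m and angle between the x axis of tube and the x axis of fixture, either way round below 0.03 rad and value of joint plunger below 0.001 m), for 0.2 s.
3. the tube has been slid along until the plunger is flush (z of tube in the frame of seat between -0.0025 and 0.002 m and y of tube in the frame of seat between -0.0025 and 0.0025 m and x of tube in the frame of seat between -0.022 and 0.015 m and angle between the x axis of tube and the x axis of fixture, either way round below 0.03 rad and value of joint plunger above 0.0042 m), for 0.2 s.
At the end, for the whole second after the job is handed in: The tube lies still and released in both clips: axis within 2 mm (height) and 2.5 mm (sideways) of the seat line and within 0.03 rad of it, its middle between 22 mm short of and 15 mm beyond the middle of the fixture, and the plunger pressed in at least 4 mm of its 5 mm (z of tube in the frame of seat between -0.0025 and 0.002 m and y of tube in the frame of seat between -0.0025 and 0.0025 m and x of tube in the frame of seat between -0.022 and 0.015 m and angle between the x axis of tube and the x axis of fixture, either way round below 0.03 rad and value of joint plunger above 0.004 m and linear speed of tube below 0.01 m/s and contact force between the fingers and tube below 0.1 N); the robot touches nothing.
It fails at once if the tube is pressed on the fixture (clips, stop and all) with more than 50 N in all its contacts together (contact force between tube and fixture above 50 N).
It fails at once if another loose thing (pipe, brush, can, jar, magnet) is shifted by more than 15 mm (distance of any of pipe, brush, spray_can, paste_jar, magnet from where it was at the start of the episode above 0.015 m).
It also fails if it takes over 50 s, if anything falls off the work surface, if the arm or the gripper's body presses on something with over 40 N, if the wrist force passes 120 N, or if a joint passes its speed limit or range.

## Working session

There is one attempt and no reset: what is moved stays moved. The work goes in short steps, each a Python script; the robot and the scene stay as the last script left them, time stands still between calls to the robot, and variables do not carry over. Pictures are saved under pics/ and viewed, at most 10 in all, crops included, and the job is handed in when it is done.

```bash
mkdir -p pics; ls; cat > h.py <<'E'
import numpy as np, cv2
from rig import manip, jaws, cams, ticket
def snap(n,f=None):
    s=cams.snapshot(n)
    if f: cv2.imwrite('pics/'+f,s['img'][:,:,::-1])
    return s
def pts(s):
    d=s['depth']; K=s['mtx']; v,u=np.mgrid[0:d.shape[0],0:d.shape[1]]
    p=np.stack([(u-K[0,2])/K[0,0]*d,(v-K[1,2])/K[1,1]*d,d],-1)
    T=s['world_from_camera']; w=p@T[:3,:3].T+T[:3,3]; w[d<=0]=np.nan
    return w
E
python3 - <<'E'
from h import *
for n in ('top','scene'):
    s=snap(n,n+'1.png'); np.savez(n+'1.npz',**s); print(n,s['mtx'].tolist(),s['world_from_camera'].round(3).tolist())
st=manip.get_state(); print(st['clock'],st['ft_force'],st['ee_rot'],st['grip_width'])
E
```

```text
pics
top [[434.5805994350968, 0.0, 321.2027477292554], [0.0, 434.5805994350968, 191.70616538390567], [0.0, 0.0, 1.0]] [[-0.014, -0.986, 0.168, 312.709], [-1.0, 0.013, -0.009, 48.737], [0.007, -0.168, -0.986, 1171.726], [0.0, 0.0, 0.0, 1.0]]
scene [[501.9787267301108, 0.0, 317.09772589789], [0.0, 501.9787267301108, 200.05416135553995], [0.0, 0.0, 1.0]] [[0.609, 0.531, -0.59, 1483.396], [0.793, -0.408, 0.452, -695.364], [-0.001, -0.743, -0.669, 1186.568], [0.0, 0.0, 0.0, 1.0]]
0.1 [ 0.61610668  0.20888062 -0.78770673] [-3.13983857e+00  2.42768230e-05  3.80879633e-01] 85.6523458497731
```

View pics/top1.png

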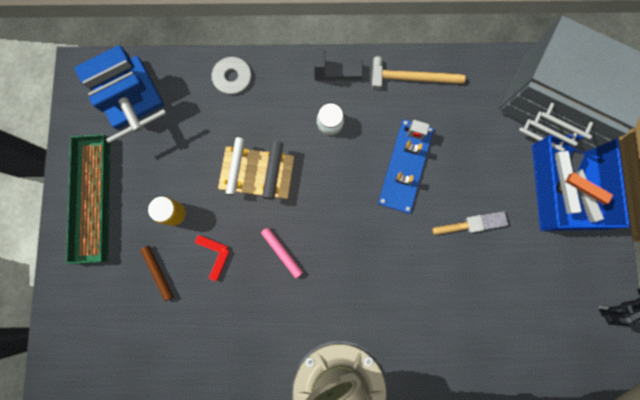

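View pics/scene1.png

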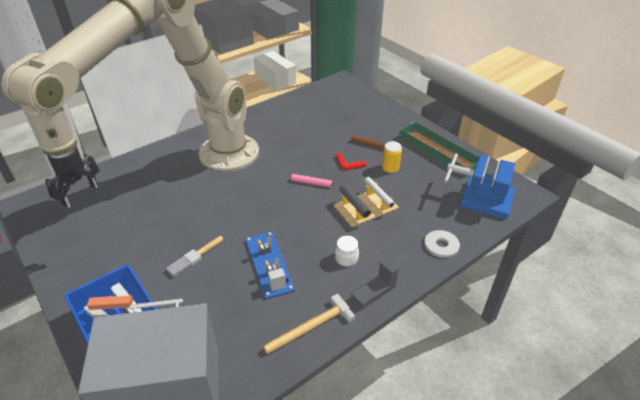

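The top view shows the bright tube at about (235,165) in the rack, with the dark pipe beside it at (273,170). The blue fixture is at about (407,165), and its stop block is at (419,128), at the far end from the robot. Next I'll get coarse poses.

```bash
cat >> h.py <<'E'
def plane(s,uv,z):
    K=s['mtx'];T=s['world_from_camera'];uv=np.atleast_2d(uv).astype(float)
    r=np.c_[(uv[:,0]-K[0,2])/K[0,0],(uv[:,1]-K[1,2])/K[1,1],np.ones(len(uv))]@T[:3,:3].T
    return T[:3,3]+r*((z-T[2,3])/r[:,2])[:,None]
def rect(s,mask,z):
    """largest blob -> min-area rect on plane z: centre, (long,short), yaw of the long side"""
    c=max(cv2.findContours(mask.astype(np.uint8),cv2.RETR_EXTERNAL,cv2.CHAIN_APPROX_NONE)[0],key=cv2.contourArea)
    p=plane(s,c[:,0],z)[:,:2].astype(np.float32)
    b=cv2.boxPoints(cv2.minAreaRect(p)); e=[b[1]-b[0],b[2]-b[1]]; e.sort(key=np.linalg.norm)
    return b.mean(0),[np.linalg.norm(e[1]),np.linalg.norm(e[0])],np.arctan2(e[1][1],e[1][0])%np.pi
E
python3 - <<'E'
from h import *
s=dict(np.load('top1.npz')); im=s['img']; hsv=cv2.cvtColor(im,cv2.COLOR_RGB2HSV); h,S,v=cv2.split(hsv)
def roi(m,x0,x1,y0,y1):
    o=np.zeros_like(m,bool); o[y0:y1,x0:x1]=m[y0:y1,x0:x1]; return o
blue=roi((h>95)&(h<125)&(S>110),370,445,110,220); print('fix',rect(s,blue,12))
tube=roi((S<50)&(v>140),215,255,125,205); print('tube',rect(s,tube,55))
pipe=roi((v<75)&(S<80),258,290,135,200); print('pipe',rect(s,pipe,55))
rk=roi((h>8)&(h<30)&(S>70),210,305,130,210); print('rack',rect(s,rk,10))
w=pts(s); print('tubeZ',np.nanpercentile(w[tube],[50,95],axis=0))
blk=roi((S<60)&(v>110),405,432,115,140); print('blk',rect(s,blk,68),np.nanmedian(w[blk],0))
for n,m in(('fix',blue),('tube',tube),('pipe',pipe),('blk',blk)): print(n,m.sum())
for u,vv in((330,118),(160,210),(470,225),(165,212)): print(w[vv,u].round())
E
```

```text
fix (array([ 580.57074, -194.6063 ], dtype=float32), [np.float32(252.13327), np.float32(93.6041)], np.float32(2.826248))
tube (array([577.42755, 267.6136 ], dtype=float32), [np.float32(154.02786), np.float32(22.0835)], np.float32(2.9869204))
pipe (array([558.748  , 154.88571], dtype=float32), [np.float32(154.38744), np.float32(28.222988)], np.float32(2.8481374))
rack (array([569.441  , 225.89539], dtype=float32), [np.float32(124.576355), np.float32(75.62372)], np.float32(2.9922037))
tubeZ [[576.01895608 266.34413522  61.70696516]
 [645.41166214 283.72623754  65.34666124]]
blk (array([ 672.3207 , -222.92352], dtype=float32), [np.float32(58.00872), np.float32(39.893097)], np.float32(1.4898063)) [ 673.80927755 -224.15150233   67.84994857]
fix 2404
tube 459
pipe 209
blk 243
[698.  13.  70.]
[454. 439. 102.]
[ 414. -356.   21.]
[448. 425. 105.]
```

```bash
python3 - <<'E'
from h import *
for y in (-0.315,-0.315+np.pi,-0.315-np.pi):
    for p in ([540,-190,300],[580,-195,60]): print(y,manip.ik(p,[np.pi,0,y]))
for y in (-0.155,-0.155+np.pi):
    for p in ([540,265,300],[577,267,45]): print(y,manip.ik(p,[np.pi,0,y]))
manip.move_pose([540,-190,300],[np.pi,0,-0.315])
s=snap('wrist','wf1.png'); np.savez('wf1.npz',**s); print(s['world_from_camera'].round(2).tolist(),manip.get_state()['clock'])
E
```

```text
-0.315 [ 0.47062959  0.26184413 -0.23696982  1.41539758  0.06110867  1.47153598
 -1.65040698]
-0.315 [ 0.40443158  0.51302088 -0.17583589  1.61960208  0.10106356  1.01787681
 -1.68815136]
2.826592653589793 [ 0.71158405  0.29693949 -0.55204352  1.40390797  0.15464239  1.48386179
  1.42157987]
2.826592653589793 [ 0.6621556   0.56607724 -0.52926187  1.60657329  0.31646412  1.05544708
  1.2993597 ]
-3.456592653589793 [ 0.71158405  0.29693949 -0.55204352  1.40390797  0.15464239  1.48386179
  1.42157987]
-3.456592653589793 [ 0.6621556   0.56607724 -0.52926187  1.60657329  0.31646412  1.05544708
  1.2993597 ]
-0.155 [ 0.19008299  0.50090086 -1.05360029  1.30751067  0.4305913   1.56982042
 -2.53162778]
-0.155 [ 0.04258254  0.70171909 -0.76500998  1.53866953  0.52138818  1.11419715
 -2.56392172]
2.9865926535897933 [ 0.06167795  0.42252498 -0.81720159  1.3131369   0.30391681  1.53186474
  0.69406947]
2.9865926535897933 [ 0.15375103  0.78821826 -0.96188178  1.53354815  0.6796957   1.18202817
  0.48132829]
[[-0.31, -0.91, -0.27, 607.06], [-0.95, 0.3, 0.09, -213.39], [0.0, 0.28, -0.96, 428.35], [0.0, 0.0, 0.0, 1.0]] 1.9667
```

View pics/wf1.png

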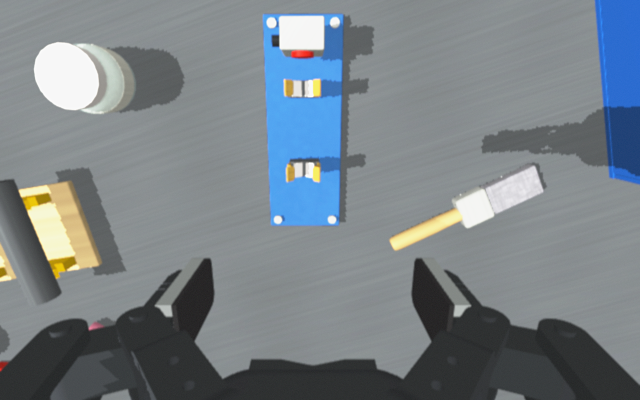

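The wrist view shows the whole fixture. The base spans (263..344, 14..226), the clips are at (302,88) and (303,170), and the red plunger and block are at (302,45).

```bash
cat > fix.py <<'E'
from h import *
def fixture(s,out=True):
    im=s['img']; h,S,v=cv2.split(cv2.cvtColor(im,cv2.COLOR_RGB2HSV)); w=pts(s)
    n,l,st,_=cv2.connectedComponentsWithStats(((h>95)&(h<125)&(S>110)).astype(np.uint8))
    ds=[(st[i,4],i) for i in range(1,n) if abs(st[i,0]+st[i,2]/2-305)<60]; i=max(ds)[1]
    c,d,y=rect(s,l==i,12); y=y-np.pi if y>np.pi/2 else y
    e=np.array([np.cos(y),np.sin(y)]); f=np.array([-e[1],e[0]])
    q=(w[...,:2]-c); X=q@e; Y=q@f; Z=w[...,2]
    print('base',c,d,y)
    for n,x in (('near',-45),('far',45)):
        m=(abs(X-x)<16)&(abs(Y)<30)&(Z>40)&(Z<85)
        t=m&(Z>62); print(n,'n',m.sum(),t.sum(),'X',np.percentile(X[t],[3,97]),'Y',np.percentile(Y[t],[3,50,97]),'Z',np.percentile(Z[t],[5,97]))
        bm=np.zeros_like(m); bm[m]=True
        u=np.argwhere(bm)[:,::-1]; g=plane(s,u,71)[:,:2]-c; print('  ray71 X',np.percentile(g@e,[1,99]),'Y',np.percentile(g@f,[1,99]))
    m=(X>60)&(X<130)&(abs(Y)<35)&(Z>60)&(Z<80); print('block',m.sum(),np.percentile(X[m],[2,98]),np.percentile(Y[m],[2,98]),np.median(Z[m]))
    g=plane(s,np.argwhere(m)[:,::-1],68)[:,:2]-c; print(' ray68',np.percentile(g@e,[1,99]),np.percentile(g@f,[1,99]))
    return c,y
if __name__=='__main__': fixture(dict(np.load('wf1.npz')))
E
python3 fix.py
```

```text
base [ 582.5464  -194.59738] [np.float32(248.26863), np.float32(89.79661)] -0.31435394
near n 427 207 X [-52.19016072 -36.801485  ] Y [-18.55417416 -10.92761989  18.51051375] Z [62.31020772 68.29149413]
  ray71 X [-50.55628023 -31.94924849] Y [-18.45528868  18.21669219]
far n 471 252 X [37.42500188 52.80940551] Y [-18.13950646  11.52360682  18.46789674] Z [62.3109998  68.49983769]
  ray71 X [37.25687793 52.52454927] Y [-18.0608899   18.17548707]
block 1653 [ 77.25605024 109.52263804] [-20.92113086  20.84661315] 67.73155105001109
 ray68 [ 75.9139909  109.58416894] [-21.75539322  21.24922587]
```

```bash
python3 - <<'E'
from h import *
manip.move_pose([540,272,300],[np.pi,0,-0.155])
s=snap('wrist','wr1.png'); np.savez('wr1.npz',**s)
w=pts(s); im=s['img']; h,S,v=cv2.split(cv2.cvtColor(im,cv2.COLOR_RGB2HSV))
q=w[...,:2]-[577,267]; m=(np.hypot(q[...,0],q[...,1])<95)&(w[...,2]>45)&(w[...,2]<75)&(S<60)&(abs(q@[np.sin(.155),np.cos(.155)])<30)
print(m.sum(),rect(s,m,52),rect(s,m,58),np.nanpercentile(w[m],[3,50,97],axis=0),manip.get_state()['clock'])
E
```

```text
3156 (array([575.74615, 265.63007], dtype=float32), [np.float32(152.74625), np.float32(24.613962)], np.float32(2.9841423)) (array([576.30865, 265.52695], dtype=float32), [np.float32(150.31184), np.float32(24.221643)], np.float32(2.9841418)) [[507.72947434 247.16999697  53.67323179]
 [583.11524302 264.72449109  60.57576739]
 [646.96515532 282.62107094  63.10937335]] 3.7083
```

View pics/wr1.png

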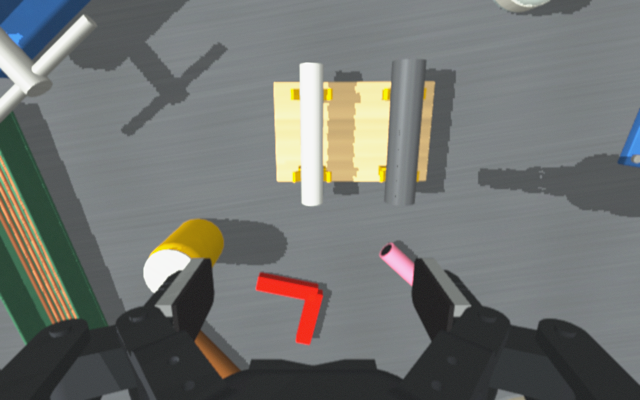

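The tube runs from (312,63) to (312,205) and sits centrally over the yellow posts. The pipe is at (404,130), well clear. I'll grasp 9 mm toward +x from its middle.

```bash
python3 - <<'E'
from h import *
y=-0.1574; e=np.array([np.cos(y),np.sin(y)]); g=np.array([576.2,265.5])+9*e
R=[np.pi,0,y]
jaws.set_gripper(65)
manip.move_pose([*g,130],R)
print(manip.movel([*g,44],speed=100,contact_N=8), manip.get_state()['tcp_pos'])
b=manip.get_state(); print(b['ft_force'])
jaws.set_gripper(0)
a=manip.get_state(); print(a['grip_width'],a['gripper_force'],a['ft_force'],a['tcp_pos'],a['clock'])
manip.movel([*g,150],speed=100)
a=manip.get_state(); print(a['grip_width'],a['gripper_force'],a['ft_force'],a['tcp_pos'],a['clock'])
# over fixture
fy=-0.3144; fe=np.array([np.cos(fy),np.sin(fy)]); c=np.array([582.5,-194.6])
p=c+(-15+9)*fe
manip.move_pose([*p,150],[np.pi,0,fy])
a=manip.get_state(); print(a['grip_width'],a['ft_force'],a['wrist_torque'],a['tcp_pos'],a['ee_rot'],a['clock'])
s=snap('wrist','wt.png'); np.savez('wt.npz',**s); np.savez('sc2.npz',**snap('scene','sc2.png'))
E
```

```text
False [585.57734257 264.44617845  44.81655602]
[0.44831482 0.3370398  0.26792796]
23.350249702550574 58.548765778541565 [-0.94256529 -1.17707282  5.3383591 ] [585.37350451 264.13303779  44.66789974] 6.2417
23.377383781394386 58.810359835624695 [-0.73100485 -0.03486797 -2.20225782] [584.68221282 263.77175593 149.00189998] 7.45
23.126246887276583 [ 0.48750088  0.33835458 -2.67604475] [ 0.01061532 -0.04331585 -0.01897489] [ 577.47033197 -190.60570622  150.11352229] [-3.14053911e+00 -1.68045320e-04 -3.11506479e-01] 9.125
```

View pics/wt.png

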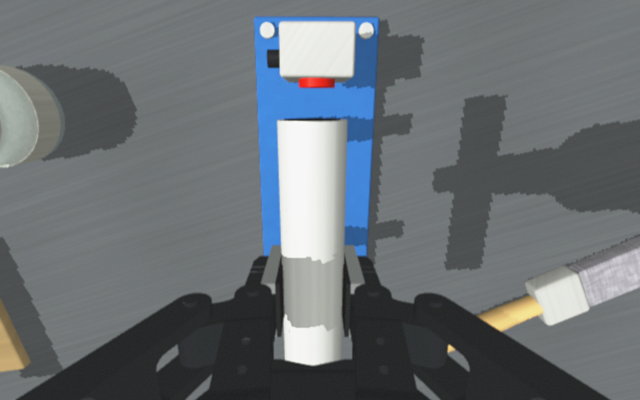

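The tube is held and sits over the fixture. Its far end is at row 120, the plunger at (317,82). Now I'll measure the in-hand tube's tilt, lateral offset and end position against the stop.

```bash
cat > tube.py <<'E'
from h import *
fy=-0.3144; fe=np.array([np.cos(fy),np.sin(fy)]); ff=np.array([-fe[1],fe[0]]); c=np.array([582.5,-194.6])
def tube(s,zl,zh,yl=16):
    w=pts(s); q=w[...,:2]-c; X=q@fe; Y=q@ff; Z=w[...,2]; im=s['img']
    S=cv2.cvtColor(im,cv2.COLOR_RGB2HSV)[...,1]
    m=(abs(Y)<yl)&(X<70)&(X>-110)&(Z>zl)&(Z<zh)&(S<60)&(im.min(-1)>110)
    xs=np.arange(-95,65,10); r=[]
    for x in xs:
        k=m&(abs(X-x)<5)
        if k.sum()>20: r.append((x,(np.percentile(Y[k],3)+np.percentile(Y[k],97))/2,np.percentile(Z[k],90)))
    r=np.array(r)
    print('n',m.sum(),'X',np.percentile(X[m],[.5,99.5]),'ylin',np.polyfit(r[:,0],r[:,1],1),'zlin',np.polyfit(r[:,0],r[:,2],1)); print(r.round(1).tolist())
if __name__=='__main__':
    tube(dict(np.load('wt.npz')),135,185); tube(dict(np.load('sc2.npz')),135,185,25)
    a=manip.get_state(); print(a['tcp_pos'],a['clock'])
    q=a['tcp_pos'][:2]-c; print('tcp in fix',q@fe,q@ff)
E
python3 tube.py
```

```text
n 15216 X [-35.50019691  59.42940611] ylin [0.00773098 2.00211299] zlin [3.34765815e-03 1.67828781e+02]
[[-35.0, 2.0, 167.6], [-25.0, 2.1, 167.7], [-15.0, 2.2, 167.8], [-5.0, 2.1, 167.8], [5.0, 0.0, 168.2], [15.0, 2.4, 167.8], [25.0, 2.4, 167.9], [35.0, 2.5, 167.9], [45.0, 2.6, 167.9], [55.0, 2.5, 168.0]]
n 221 X [-39.83506764  62.70293063] ylin [-0.00873661  2.46426602] zlin [-2.17040301e-04  1.68977902e+02]
[[5.0, 2.9, 169.2], [15.0, 2.2, 168.5], [25.0, 1.7, 169.1], [55.0, 2.2, 169.0]]
[ 577.43332328 -190.76785016  150.06517947] 9.225
tcp in fix -6.003395630761198 2.0774567001330038
```

```bash
cat > serv.py <<'E'
from tube import *
def infix():
    a=manip.get_state(); q=a['tcp_pos'][:2]-c; return a,np.array([q@fe,q@ff,a['tcp_pos'][2]])
def world(p): return [*(c+p[0]*fe+p[1]*ff),p[2]]
def fixforce(a,z0): f=np.array(a['ft_force'])-z0; return np.array([f[:2]@fe,f[:2]@ff,f[2]])
E
python3 - <<'E'
from serv import *
R=[np.pi,0,fy]; t=np.array([-6,0,84.]); cmd=t.copy(); cmd[:2]-= [0,2.1]
manip.movel(world(cmd),speed=80,rotation=R)
for i in range(2):
    manip.dwell(.15); a,p=infix(); cmd+=t-p; manip.movel(world(cmd),speed=20,rotation=R)
manip.dwell(.15); a,p=infix(); print('cmd',cmd,'act',p,a['ee_rot'],a['ft_force'],a['clock'])
f0=np.array(a['ft_force']); np.savez('st.npz',cmd=cmd,f0=f0)
s=snap('wrist'); tube(s,70,120)
E
```

```text
cmd [-6.01592895e+00 -9.58463395e-03  8.39558943e+01] act [-6.00761013e+00 -3.83967267e-02  8.39660745e+01] [-3.14158340e+00 -1.44796560e-05 -3.14457479e-01] [-0.38161444  0.23468072 -2.73844906] 11.1583
n 15180 X [-35.26414721  59.39252506] ylin [ 0.00400125 -0.07042588] zlin [2.96861743e-03 1.01675410e+02]
[[-35.0, -0.2, 101.5], [-25.0, -0.3, 101.6], [-15.0, -0.1, 101.6], [-5.0, -0.1, 101.6], [5.0, -0.1, 102.0], [15.0, 0.0, 101.7], [25.0, 0.0, 101.7], [35.0, 0.1, 101.8], [45.0, 0.1, 101.8], [55.0, 0.1, 101.8]]
```

```bash
python3 - <<'E'
from serv import *
d=np.load('st.npz'); cmd=d['cmd']; f0=d['f0']
cmd[2]=72; manip.movel(world(cmd),speed=40,contact_N=12)
while cmd[2]>43:
    cmd[2]-=1; hit=manip.movel(world(cmd),speed=15,contact_N=15)
    a,p=infix(); f=fixforce(a,f0); print(cmd[2],p.round(2),f.round(1),hit)
    if f[2]>22 or (p[2]<48 and f[2]>10): break
np.savez('st.npz',cmd=cmd,f0=f0); print(a['clock'],a['ee_rot'],a['wrist_torque'])
E
```

```text
71.0 [-5.94e+00  5.00e-02  7.11e+01] [ 0.3 -0.6  1.3] False
70.0 [-6.03e+00  3.00e-02  7.00e+01] [-0.3  0.2  0.2] False
69.0 [-6.070e+00 -1.000e-02  6.893e+01] [-0.2 -0.4  0.7] False
68.0 [-6.070e+00  1.000e-02  6.791e+01] [ 0.6 -0.1  0.2] False
67.0 [-6.070e+00 -1.000e-02  6.692e+01] [-0.6 -0.3  0. ] False
66.0 [-6.060e+00 -3.000e-02  6.594e+01] [ 1.2 -0.1  1.1] False
65.0 [-6.10e+00 -2.00e-02  6.49e+01] [0.5 0.1 1. ] False
64.0 [-6.07  0.   63.91] [-0.  -0.7  1.2] False
63.0 [-6.03  0.12 62.96] [ 0.2 -0.8 -0.1] False
62.0 [-5.74  0.09 62.28] [0.2 0.2 3.1] False
61.0 [-5.51  0.1  61.62] [-0.1  0.5  7.9] False
60.0 [-5.23  0.09 60.91] [-0.2  1.   8.8] False
59.0 [-5.01  0.14 60.23] [-0.2  0.1 10.8] False
58.0 [-4.78  0.08 59.49] [ 0.2  0.1 12.7] False
57.0 [-4.55  0.08 58.7 ] [ 0.4  0.7 12.5] False
56.0 [-4.38  0.12 57.85] [-0.2  0.5 13.4] False
55.0 [-4.19  0.13 56.91] [ 1.1  0.6 13.4] False
54.0 [-4.08  0.12 55.9 ] [ 1.1  0.3 13.1] False
53.0 [-4.07  0.08 54.76] [ 2.2  0.4 11.4] False
52.0 [-4.21  0.14 53.45] [ 2.2 -0.2  9.5] False
51.0 [-4.73e+00  5.00e-02  5.17e+01] [4.6 1.2 4. ] False
50.0 [-6.520e+00  4.000e-02  4.915e+01] [ 5.2  1.  -1.5] False
49.0 [-7.040e+00  3.000e-02  4.792e+01] [ 2.9  1.4 -4.6] False
48.0 [-6.99e+00  1.00e-02  4.72e+01] [ 0.5  1.  -4.9] False
47.0 [-6.710e+00  3.000e-02  4.681e+01] [-3.4  1.4 -0.4] False
46.0 [-6.61  0.1  46.68] [-6.7  1.3  6.5] False
45.0 [-6.55  0.12 46.58] [-10.8   1.3  14.7] False
18.4083 [ 3.14092810e+00  6.95927062e-04 -3.14291090e-01] [ 0.90439569  2.12315862 -0.17845615]
```

```bash
python3 - <<'E'
from serv import *
d=np.load('st.npz'); cmd=d['cmd']; f0=d['f0']
cmd[2]=46.6; cmd[0]-=.6
manip.movel(world(cmd),speed=15); manip.dwell(.3)
a,p=infix(); print(p,fixforce(a,f0),a['wrist_torque'],a['clock'],a['ee_rot'])
np.savez('st.npz',cmd=cmd,f0=f0)
s=snap('wrist','ws.png'); tube(s,50,80); s=snap('scene','sc3.png'); tube(s,50,80,25)
im=cv2.resize(s['img'][210:320,220:330],None,fx=5,fy=5,interpolation=2)
v=cv2.imread('pics/ws.png'); im=cv2.resize(im,(400,400))[:,:,::-1]; cv2.imwrite('pics/both.png',np.hstack([v[:,170:570],im]))
E
```

```text
[-6.55477385e+00 -1.33566578e-02  4.67742434e+01] [-3.08052927  1.07804663  4.79687278] [ 0.47201848  0.75603715 -0.11989224] 18.975 [ 3.14155337e+00 -1.00583350e-04 -3.14408835e-01]
n 14909 X [-35.67925084  58.87563335] ylin [ 0.00267206 -0.0020852 ] zlin [1.38598692e-03 6.45288033e+01]
[[-35.0, -0.1, 64.3], [-25.0, -0.1, 64.4], [-15.0, 0.0, 64.6], [-5.0, -0.1, 64.5], [5.0, -0.0, 65.1], [15.0, 0.0, 64.5], [25.0, 0.0, 64.5], [35.0, 0.2, 64.5], [45.0, 0.1, 64.5], [55.0, 0.1, 64.5]]
n 195 X [-34.4434596   63.42124801] ylin [0.04254019 0.43394292] zlin [2.94930784e-02 6.50225523e+01]
[[5.0, 0.6, 65.0], [45.0, 2.5, 67.3], [55.0, 2.7, 65.9]]
```

View pics/both.png

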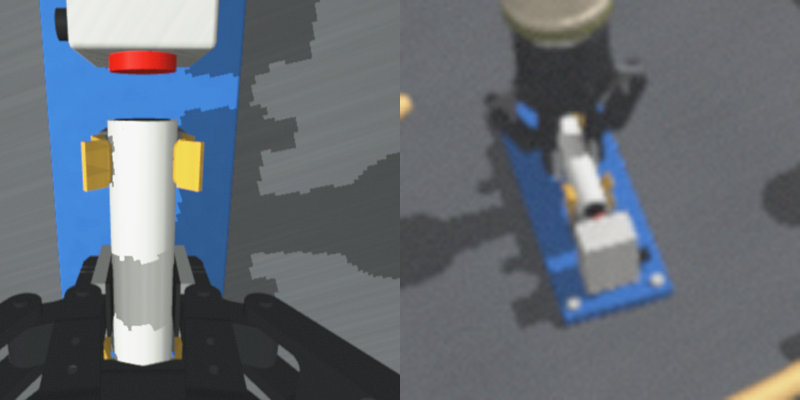

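The tube is seated level in both clips, with its axis at 52.0 mm and its end at x≈59. The plunger is free with a visible gap, and flush should be about 17 mm further along. Now the slide.

```bash
python3 - <<'E'
from serv import *
d=np.load('st.npz'); cmd=d['cmd']; f0=d['f0']
a,p=infix(); hist=[]
for i in range(60):
    f=fixforce(a,f0); cmd[0]+=1.0 if p[0]<6 else .5
    cmd[2]+=np.clip(.06*f[2]*-1 if f[2]<0 else .06*f[2],-.3,.3)
    manip.movel(world(cmd),speed=15)
    a,p=infix(); f=fixforce(a,f0); print(cmd[[0,2]].round(2),p.round(2),f.round(1)); hist.append((p[0],-f[0]))
    sl=np.median([h[1] for h in hist[4:]]) if len(hist)>6 else 6
    if -f[0]>13.5 or f[2]>15 or (len(hist)>8 and -f[0]>sl+5 and p[0]-hist[-3][0]<.5) : break
print(a['clock'],sl); np.savez('st.npz',cmd=cmd,f0=f0)
E
```

```text
[-5.62 46.87] [-6.18  0.09 46.72] [-5.9  1.8  5.1]
[-4.62 47.17] [-5.51  0.09 46.73] [-6.7  1.5  3.7]
[-3.62 47.39] [-4.63  0.1  46.74] [-5.8  1.5  2.7]
[-2.62 47.55] [-3.63  0.07 46.78] [-4.6  1.3  1.1]
[-1.62 47.62] [-2.69  0.1  46.77] [-5.5  0.9  1.6]
[-0.62 47.71] [-1.69  0.05 46.78] [-5.6  2.   0.2]
[ 0.38 47.72] [-0.7   0.08 46.79] [-4.7  0.7  0.8]
[ 1.38 47.77] [ 0.31  0.09 46.8 ] [-4.5  1.2  0.8]
[ 2.38 47.82] [1.30e+00 4.00e-02 4.68e+01] [-5.1  0.5 -0.1]
[ 3.38 47.83] [ 2.31  0.05 46.82] [-5.   1.7 -0. ]
[ 4.38 47.83] [ 3.31  0.05 46.81] [-4.2  2.2 -1.5]
[ 5.38 47.92] [ 4.32  0.09 46.83] [-3.7  1.2 -1.9]
[ 6.38 48.03] [ 5.50e+00 -1.00e-02  4.69e+01] [-3.   1.5 -5.7]
[ 7.38 48.33] [ 6.800e+00 -3.000e-02  4.747e+01] [ -3.4   2.4 -10. ]
[ 7.88 48.63] [ 7.53 -0.1  48.14] [ -3.    1.9 -10.2]
[ 8.38 48.93] [ 8.090e+00 -3.000e-02  4.865e+01] [ -3.9   1.1 -11.2]
[ 8.88 49.23] [ 8.710e+00 -3.000e-02  4.912e+01] [ -4.6   1.4 -11.3]
[ 9.38 49.53] [ 9.190e+00 -3.000e-02  4.948e+01] [ -5.    0.6 -11.7]
[ 9.88 49.83] [ 9.53 -0.05 49.7 ] [ -4.4   1.1 -10.5]
[10.38 50.13] [ 9.830e+00 -1.000
[... 192 characters left out ...]
9e+01 -2.000e-02  5.061e+01] [ -6.7   2.1 -10.3]
[12.38 51.33] [11.41  0.   50.88] [ -7.1   1.1 -10.1]
[12.88 51.63] [1.185e+01 2.000e-02 5.114e+01] [ -6.8   1.2 -10.8]
[13.38 51.93] [ 1.236e+01 -1.000e-02  5.144e+01] [ -6.5   1.6 -10.6]
[13.88 52.23] [ 1.284e+01 -2.000e-02  5.178e+01] [-7.2  2.9 -8.6]
[14.38 52.53] [ 1.327e+01 -2.000e-02  5.206e+01] [ -7.6   1.3 -10.4]
[14.88 52.83] [ 1.378e+01 -5.000e-02  5.239e+01] [-6.9  1.7 -9.4]
[15.38 53.13] [ 1.427e+01 -1.000e-02  5.274e+01] [-7.6  1.4 -9.3]
[15.88 53.43] [14.53  0.   52.95] [-9.8  1.2 -9. ]
[16.38 53.73] [ 1.454e+01 -3.000e-02  5.298e+01] [-9.8  1.6 -8.6]
[16.88 54.03] [14.55 -0.   52.99] [-11.1   1.4  -9.7]
27.325 5.579805525099675
```

My z-compensation had the wrong sign for negative force, so it pulled up while sliding. I'll check whether the tube lifted.

```bash
python3 - <<'E'
from serv import *
a,p=infix(); print(p,a['ft_force'],a['wrist_torque'],a['grip_width'],a['clock'])
s=snap('wrist','ws2.png'); np.savez('ws2.npz',**s); tube(s,48,85)
E
```

```text
[ 1.45534777e+01 -4.88971778e-03  5.29920890e+01] [-10.48028636   4.95989634 -12.44638788] [ 1.00182448  2.08868226 -0.13495752] 23.11837280886051 27.325
n 12964 X [-15.12249349  69.68592125] ylin [ 0.00235166 -0.03036848] zlin [4.91017896e-03 7.05206702e+01]
[[-15.0, 0.0, 70.3], [-5.0, -0.0, 70.5], [5.0, -0.1, 70.6], [15.0, -0.1, 70.6], [25.0, -0.1, 71.1], [35.0, 0.2, 70.7], [45.0, 0.1, 70.6], [55.0, 0.1, 70.7]]
```

View pics/ws2.png

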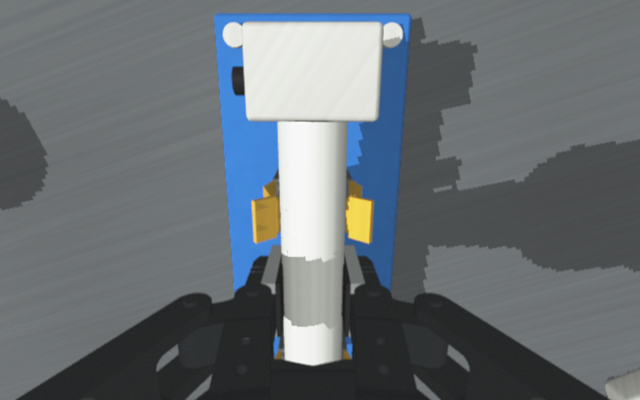

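The tube popped up about 6 mm, level, and its end now bears on the block. Step 2 had already been held, so I'll back off, re-press and slide again with the sign fixed.

```bash
python3 - <<'E'
from serv import *
d=np.load('st.npz'); cmd=d['cmd']; f0=d['f0']
def go(sp=15):
    manip.movel(world(cmd),speed=sp); a,p=infix(); f=fixforce(a,f0); print(cmd[[0,2]].round(2),p.round(2),f.round(1),round(a['clock'],2)); return a,p,f
cmd[0]=8;cmd[2]=53; go(30)
cmd[2]=50; go(); 
cmd[2]=47.5; go()
while cmd[2]>43.5:
    cmd[2]-=.75; a,p,f=go()
    if f[2]>20 or (p[2]<47 and f[2]>11): break
seated=p[2]<46.95
cmd[2]=46.9; a,p,f=go()
np.savez('st.npz',cmd=cmd,f0=f0)
if seated:
    for i in range(30):
        cmd[0]+=.8 if p[0]<11.5 else .4; cmd[2]+=np.clip(.06*f[2],-.3,.3)
        a,p,f=go()
        if p[2]>47.4 or f[2]>15 or -f[0]>13 or (p[0]>14 and -f[0]>10): break
    np.savez('st.npz',cmd=cmd,f0=f0)
    s=snap('wrist','ws3.png'); tube(s,45,85)
E
```

```text
[ 8. 53.] [ 1.104e+01 -5.000e-02  5.545e+01] [ 6.6  1.7 -4. ] 27.82
[ 8. 50.] [10.95  0.06 53.12] [1.7 1.5 9.3] 28.18
[ 8.  47.5] [ 8.45 -0.   47.75] [ 2.9  1.3 -1.8] 28.49
[ 8.   46.75] [ 7.96  0.07 46.77] [2.9 1.1 3.2] 28.74
[ 8. 46.] [8.010e+00 4.000e-02 4.671e+01] [-1.3  0.5  7.7] 28.99
[ 8.   45.25] [ 8.06  0.06 46.64] [-3.6  1.6 13.1] 29.24
[ 8.  46.9] [7.720e+00 2.000e-02 4.678e+01] [0.  0.9 2.7] 29.5
[ 8.8  47.06] [7.830e+00 4.000e-02 4.675e+01] [-4.2  1.7  4.8] 29.75
[ 9.6  47.35] [ 8.11  0.09 46.73] [-5.9  0.8  5. ] 30.0
[10.4  47.65] [ 8.61  0.07 46.75] [-5.7  1.8  4.2] 30.25
[11.2 47.9] [9.330e+00 4.000e-02 4.677e+01] [-7.2  1.2  2.9] 30.5
[12.   48.08] [ 9.95  0.09 46.77] [-6.4  1.8  2. ] 30.75
[12.8 48.2] [10.61  0.08 46.76] [-5.5  1.2  1.8] 31.0
[13.6  48.31] [11.33  0.06 46.79] [-6.5  2.1  1.6] 31.25
[14.4 48.4] [12.04  0.06 46.76] [-6.3  1.   0.7] 31.5
[14.8  48.45] [12.36  0.1  46.78] [-5.8  2.1  1.2] 31.75
[15.2  48.52] [12.71  0.08 46.77] [-6.3  1.4  0.7] 32.0
[15.6  48.56] [13.08  0.07 46.8 ] [-6.5  1.7  0.6] 32.25
[16.   48.59] [13.43  0.09 46.8 ] [-6.8  2.3 -0.3] 32.5
[16.4  48.58] [13.81  0.1  46.78] [-6.7  2.4  1.2] 32.75
[16.8  48.65] [14.16  0.08 46.8 ] [-6.9  0.6  0.7] 33.0
[17.2  48.69] [14.46  0.05 46.78] [-7.7  1.9 -0.5] 33.25
[17.6  48.67] [14.48  0.06 46.76] [-8.7  1.6  3. ] 33.5
[18.   48.85] [14.49  0.09 46.8 ] [-10.    1.9   2.1] 33.75
n 12725 X [-15.17895608  69.65310584] ylin [0.00036692 0.07182997] zlin [2.89304709e-03 6.44454657e+01]
[[-15.0, 0.2, 64.2], [-5.0, -0.0, 64.4], [5.0, 0.1, 64.5], [15.0, -0.0, 64.5], [25.0, -0.0, 64.9], [35.0, 0.2, 64.5], [45.0, 0.2, 64.5], [55.0, 0.1, 64.4]]
```

```bash
python3 - <<'E'
from serv import *
d=np.load('st.npz'); cmd=d['cmd']; f0=d['f0']
manip.dwell(.35)
jaws.set_gripper(60); a,p=infix(); print(p,fixforce(a,f0),a['grip_width'],a['gripper_force'],a['clock'])
manip.movel(world([14.5,0,150]),speed=100)
manip.movel(world([-45,0,230]),speed=150)
s=snap('wrist','ws4.png'); tube(s,45,85); print(manip.get_state()['clock'])
cv2.imwrite('pics/ws4c.png',cv2.resize(s['img'][:220,200:420],None,fx=2.5,fy=2.5)[:,:,::-1])
E
```

```text
[18.46324188 -0.21804735 49.16663697] [ 0.66897566 -0.37044228  2.26262635] 60.026635227800945 0.0 34.5917
n 4415 X [-68.66202655  69.37443952] ylin [0.00159656 0.31051134] zlin [1.11577492e-03 6.45114710e+01]
[[-65.0, 0.3, 64.5], [-55.0, 0.2, 64.4], [-45.0, 0.6, 64.6], [-35.0, 0.3, 64.5], [-25.0, 0.1, 64.4], [-15.0, 0.1, 64.5], [-5.0, 0.1, 64.5], [5.0, 0.1, 64.4], [15.0, 0.6, 64.5], [25.0, 0.5, 64.5], [35.0, 0.1, 64.5], [45.0, 0.5, 64.7], [55.0, 0.5, 64.6]]
36.6167
```

View pics/ws4c.png

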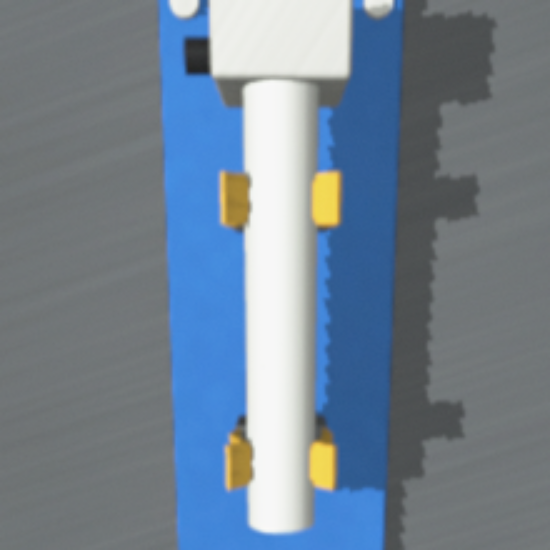

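The tube lies level in both clips with its axis at 52 mm. Its end reaches the block face at about (280,80), and no red is visible. I'll hand it in.

```bash
python3 -c "
from h import *
print(ticket.sign_off())"
```

```text
the job is handed in; nothing more can be done
None
```

I handed the job in at about 37 s, and the verdict wasn't shown: the tube is seated level in both clips, against the stop with no red showing, and released; a sign error of mine lifted it about 6 mm on the first slide, so I backed off, pressed it home again and slid it a second time.

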